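Lock the air-filter box lid with its push rivets

TASK

Fasten the lid of the black air-filter box by pushing its four corner rivet pins fully in with a fingertip, so that each head sits down on its collar: first the pin right beside the flat intake snout, then the one diagonally opposite, then the other one at the snout's end, and last the remaining one. Push lightly, straight down; do not lift the box or shove it about on the bench, and leave the socket on the lid, the jar and the wrench where they are.

Things in the scene. Friction and masses are not known exactly. Their poses are not given: they have to be found in the camera images.
- lid_centre (a point): Centre of the lid's top, 90 mm above the bench, on a loose black plastic air-filter box (230 x 170 x 90 mm, 1.8 kg) lying at any yaw. x axis: lengthwise to the end with the flat intake snout; y: towards the long side nearer the snout. Each corner of the lid, 88 mm along x and 62 mm along y from here, has a collar 24 mm across and 4 mm high with a push-rivet pin standing out of it.
- snout_mouth (a point): Centre of the mouth (70 x 44 mm) of the flat rectangular intake snout, which juts 51 mm from one short end of the box, 45 mm off the box's middle line, 55 mm above the bench. (The other short end has a round outlet stub, 52 mm in diameter, in its middle.)
- pin_snout_top (a point): Grey rivet pin, round flat head 18 mm across, 4 mm thick, at the lid corner right beside the intake snout (88 mm towards the snout end, 62 mm to the snout's side of the lid centre). This point is the centre of the head's top, 106 mm above the bench when fully out and 98 mm fully in (head on its collar). Pushing it takes about 4 N all the way; it stays where it is left.
- pin_snout (a joint): Travel of pin_snout: 0 is fully out, 0.008 m fully in, growing as the head is pushed down. May start up to 0.0015.
- pin_diagonal_top (a point): Grey rivet pin, round flat head 18 mm across, 4 mm thick, at the corner diagonally opposite the snout's corner. This point is the centre of the head's top, 106 mm above the bench when fully out and 98 mm fully in (head on its collar). Pushing it takes about 4 N all the way; it stays where it is left.
- pin_diagonal (a joint): Travel of pin_diagonal: 0 is fully out, 0.008 m fully in, growing as the head is pushed down. May start up to 0.0015.
- pin_snout_end_top (a point): Grey rivet pin, round flat head 18 mm across, 4 mm thick, at the other corner of the end that carries the snout (the same short end as the first pin, across the lid from it). This point is the centre of the head's top, 106 mm above the bench when fully out and 98 mm fully in (head on its collar). Pushing it takes about 4 N all the way; it stays where it is left.
- pin_snout_end (a joint): Travel of pin_snout_end: 0 is fully out, 0.008 m fully in, growing as the head is pushed down. May start up to 0.0015.
- pin_last_top (a point): Grey rivet pin, round flat head 18 mm across, 4 mm thick, at the remaining corner (at the round outlet's end, on the same long side as the first pin). This point is the centre of the head's top, 106 mm above the bench when fully out and 98 mm fully in (head on its collar). Pushing it takes about 4 N all the way; it stays where it is left.
- pin_last (a joint): Travel of pin_last: 0 is fully out, 0.008 m fully in, growing as the head is pushed down. May start up to 0.0015.
- socket_mid (a point): Bystander: steel wrench socket, 26 mm in diameter and 36 mm high, standing loose on the middle part of the lid. This point is its centre, half-way up. Leave it alone.
- tin_mid (a point): Bystander: loose jar, 66 mm in diameter and 75 mm high, upright on the bench beside the box. This point is half-way up. Leave it alone.
- wrench_mid (a point): Bystander: loose steel wrench, 160 mm long, lying on the bench beside the box. This point is in the middle of its length. Leave it alone.

How it is judged:
By the outcome, as a careful person would: the job done as asked, in the order asked, and still so for the second after the job is handed in, with the robot touching nothing.
It also fails if it takes over 48 s, if anything falls off the work surface, if the arm or the gripper's body presses on something with over 40 N, if the wrist force passes 120 N, or if a joint passes its speed limit or range.

ROBOT

A 6-joint arm with a two-finger parallel gripper is mounted at the origin on the work surface. World frame = base frame: x ahead of the robot, y to its left, z up, the work surface at z = 0. Lengths are in mm, angles in rad, forces in N, time in s.
With the tool pointing down it reaches from about 325 to 875 mm from the base axis. Payload 4.4 kg.
Tool frame: the origin (TCP) lies on the centre line of the jaws, within the pads' length; the fingertips stand ahead of it and the grasp point (between the pads) lies 6 mm ahead of it (ctrl.tcp_to_tips is the z of the fingertips in the tool frame, in mm); z points along the fingers, y is the line along which they close (so a half turn about z gives the same grasp; the last joint's range is limited). The gripper opens to 85 mm and grips with 20 to 120 N. Pads are 22 mm wide; open, the fingers measure 114 mm over their backs; the gripper's body (76 mm by 85 mm) begins 54 mm behind the grasp point. The pads swing forward as they close: fully open they stand 13 mm farther back than shut.
Start: joints at [1.198, 0.207, 1.542, -0, 1.393, -0.15], TCP at [127.063, 560.788, 256.282] pointing down, gripper open.
Joint ranges: [-2.73, 2.73], [-0.86, 2.22], [0.23, 2.46], [-1.11, 4.25], [0.08, 2.63], [-2.82, 2.82]. Speed limits (rad/s): [2.79, 2.79, 3.14, 3.14, 3.14, 3.14].

INTERFACE

Orientations are given as a 3x3 rotation matrix whose columns are the frame's x, y, z axes.
In Python, from plant import ctrl, sensors, optics gives the robot as it stands. Calls block until the motion is done:
- ctrl.move_ptp(position, orientation): joint-space move of the TCP to a pose.
- ctrl.move_l(position, rot=None, vel=150, threshold=None): straight line of the TCP; rot=None keeps the orientation; vel is the mean speed in mm/s. With threshold (N) it stops when the force on the tool has changed by that much, and returns True; else False.
- ctrl.set_joints(angles): joint-space move.
- ctrl.gripper_to(opening, force=None): finger opening in mm; force is the grip in N (None keeps the last); returns when the fingers have stopped.
- ctrl.hold(seconds).
- ctrl.solve_ik(position, orientation): joint angles nearest the present ones, or None.
- sensors.read_state(): the state.
- optics.grab_frame(name): name is "scene" or "top"; returns (picture, depth): 400x640x3 uint8, red, green, blue; 400x640 float32, mm along the optical axis (not along the pixel's ray), 0 where there is no reading.
- optics.camera_params(name): a dict with "mtx" (3x3 intrinsics, pixels), "k1" (the pictures are not rectified: a ray, as slopes to the right and down, at radius r is drawn at 1 + k1 r^2 times it, then the intrinsics apply), "R" (3x3) and "t" (3): a world point X has camera coordinates R X + t. Camera axes: x right, y down, z forward; pixel columns grow to the right and rows downward; lengths in mm; the calibration is good to about 2 mm. A picture is of the moment at which its call begins. camera_params takes no time and is no camera call.
A pose or a line that the arm cannot do raises ctrl.MotionError and nothing moves.
- ctrl.finish_job(): hands the job in; it is judged then, once.
The state is a dict: "t": time; "q": joint angles; "qvel": joint speeds; "tau": joint torques, N m; "eef_pos": TCP position; "eef_rot": TCP orientation; "force": force on the tool from outside, world axes, zero at the start; "wrist_torque": the same for the moment, N m; "grip_width": finger opening in mm; "grasp_force": force on a finger pad.
Only numpy, scipy, OpenCV 4.12 (cv2) and the standard library are available. Lean on these libraries where they do the work, as an engineer would, in place of code of your own. Each camera call takes 0.05 s, during which the arm holds its last target. There are 200 camera calls.

## Working session

There is one attempt and no reset: what is moved stays moved. The work goes in short steps, each a Python script; the robot and the scene stay as the last script left them, time stands still between calls to the robot, and variables do not carry over. Pictures are saved under pics/ and viewed, at most 10 in all, crops included, and the job is handed in when it is done.

```bash
mkdir -p pics; python3 - <<'E'
from plant import ctrl,sensors,optics
import cv2,numpy as np
for n in("scene","top"):
    p,d=optics.grab_frame(n); cv2.imwrite(f"pics/{n}0.png",p[:,:,::-1]); np.savez(f"{n}0.npz",p=p,d=d)
    print(n,optics.camera_params(n))
print(ctrl.tcp_to_tips,sensors.read_state())
E
```

```text
scene {'mtx': array([[374.11669543,   0.        , 315.11598165],
       [  0.        , 374.11669543, 198.57756593],
       [  0.        ,   0.        ,   1.        ]]), 'k1': -0.026054237936755487, 'R': array([[-0.81524721,  0.57909105,  0.00505347],
       [ 0.34043953,  0.4862951 , -0.80474717],
       [-0.46847936, -0.65434749, -0.59359621]]), 't': array([ 409.58877761, -146.86455974, 1026.64172174])}
top {'mtx': array([[387.19004462,   0.        , 322.93736209],
       [  0.        , 387.19004462, 196.73459397],
       [  0.        ,   0.        ,   1.        ]]), 'k1': -0.028300644714250443, 'R': array([[-0.00764606, -0.99991085,  0.01094636],
       [-0.99599491,  0.00664002, -0.089163  ],
       [ 0.08908237, -0.01158427, -0.99595689]]), 't': array([ 50.94109887, 568.03668313, 764.06975322])}
25.0 {'t': 0.1, 'q': array([ 1.19747596e+00,  2.07379230e-01,  1.54278372e+00, -4.18036904e-05,
        1.39351374e+00, -1.50500807e-01]), 'qvel': array([ 1.26425905e-03, -3.41717669e-03, -2.30808591e-03, -1.21488841e-03,
        1.36534084e-03, -5.39288175e-05]), 'tau': array([-1.18769789e-03, -3.84086430e+01, -2.92549574e+01, -2.94181445e-04,
        4.72905624e-03, -2.27742424e-05]), 'eef_pos': array([126.85694401, 560.19236249, 255.22956829]), 'eef_rot': array([[-9.75279799e-01,  2.20972379e-01, -7.21752066e-04],
       [ 2.20973391e-01,  9.75277877e-01, -1.95549644e-03],
       [ 2.71798121e-04, -2.06664418e-03, -9.99997828e-01]]), 'force': array([ 0.37105663, -0.76283432, -0.71143734]), 'wrist_torque': array([-0.0250449 , -0.02052187, -0.00366914]), 'grasp_force': 0.0, 'grip_width': 85.20778070399844}
```

View pics/top0.png

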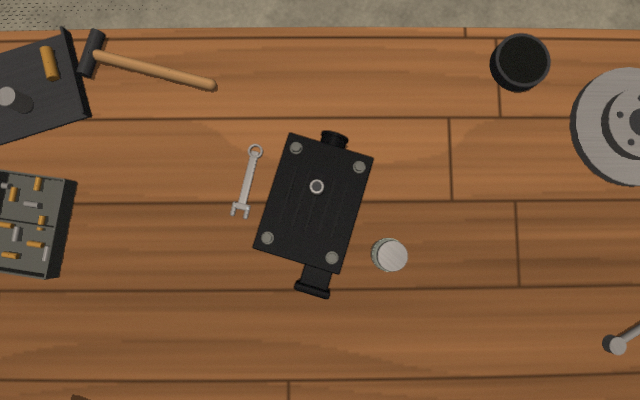

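View pics/scene0.png

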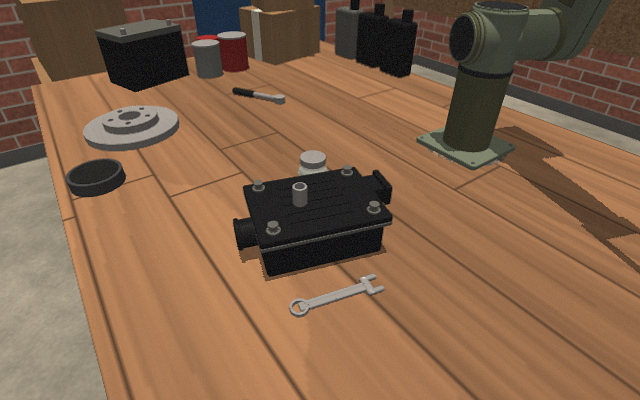

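The top view shows the box with its snout at the bottom (315,283), right of the box's middle line. So the first pin is at (332,258), the diagonal one at (296,148), the other snout-end one at (267,238) and the last at (359,167). The jar is at (390,255), the socket at (316,187) and the wrench at (247,182). I'll enlarge for precise head centres.

```bash
python3 - <<'E'
import cv2,numpy as np
p=np.load("top0.npz")['p'][:,:,::-1]
c=[cv2.resize(p[v-15:v+15,u-20:u+20],None,fx=10,fy=10,interpolation=cv2.INTER_CUBIC) for u,v in((332,258),(296,148),(267,238),(359,167))]
o=np.vstack([np.hstack(c[:2]),np.hstack(c[2:])]); o=cv2.convertScaleAbs(o,alpha=1.5)
for i in range(0,800,50): cv2.line(o,(i,0),(i,600),(0,255,255) if i%100==0 else (0,90,90),1)
for i in range(0,600,50): cv2.line(o,(0,i),(800,i),(0,255,255) if i%100==0 else (0,90,90),1)
cv2.imwrite("pics/crop.png",o)
E
```

```text
(no output)
```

View pics/crop.png

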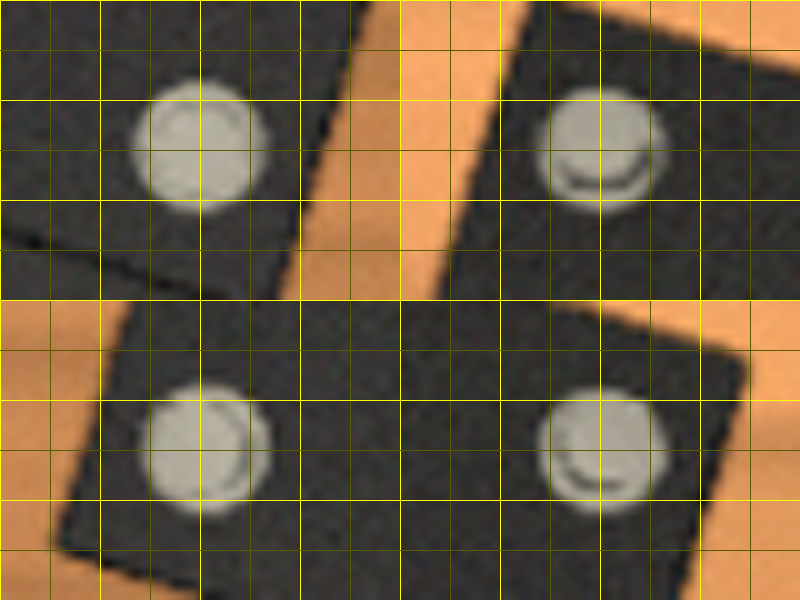

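The collars in the crop are centred at about (200,147), (201,151), (204,149) and (203,151) within the 400x300 tiles. I'll compute the pins from a box fit, then push the first one.

```bash
cat > h.py <<'E'
from plant import ctrl,sensors,optics
import cv2,numpy as np
def back(n,uv,z):
    c=optics.camera_params(n); K,R,t=c['mtx'],c['R'],c['t']
    x=cv2.undistortPoints(np.array(uv,float).reshape(-1,1,2),K,np.array([c['k1'],0,0,0,0]))[:,0]
    r=np.c_[x,np.ones(len(x))]@R; o=-R.T@t
    return o+r*((z-o[2])/r[:,2])[:,None]
def pins():
    tl=np.array([(332,258),(296,148),(267,238),(359,167)])-[20,15]
    P=back("top",tl+(np.array([(200,147),(201.5,151),(204.5,149),(203,151)])+.5)/10-.5,94)[:,:2]
    L=np.array([(88,62),(-88,-62),(88,-62),(-88,62)],float)
    s=P-P.mean(0); a=np.angle(np.sum((s[:,0]+1j*s[:,1])*(L[:,0]-1j*L[:,1])))
    F=P.mean(0)+L@np.array([[np.cos(a),np.sin(a)],[-np.sin(a),np.cos(a)]])
    return F,P-F,a
def down(a): return np.array([[np.cos(a),np.sin(a),0],[np.sin(a),-np.cos(a),0],[0,0,-1.]])
def push(xy,rot,thr=12):
    T=ctrl.tcp_to_tips
    ctrl.move_ptp([*xy,140+T],rot)
    ctrl.move_l([*xy,112+T],vel=60)
    f0=sensors.read_state()['force'][2]
    hit=ctrl.move_l([*xy,94+T],vel=10,threshold=thr)
    s=sensors.read_state()
    print("hit",hit,"tip",s['eef_pos']-[*xy,T],"df",s['force'][2]-f0,"t",s['t'])
    ctrl.move_l([*xy,140+T],vel=80)
E
python3 - <<'E'
from h import *
F,e,a=pins(); print(F,e,a)
s=sensors.read_state(); R=s['eef_rot']; rot=down(np.arctan2(R[1,0],R[0,0]))
ctrl.gripper_to(0); print(ctrl.tcp_to_tips)
push(F[0],rot)
p,d=optics.grab_frame("top"); p2,_=optics.grab_frame("scene")
cv2.imwrite("pics/a.png",p2[120:300,200:440,::-1].repeat(3,0).repeat(3,1)); print(sensors.read_state()['t'])
E
```

```text
[[450.43152188  32.7593311 ]
 [655.5217177   98.25751107]
 [487.62591632 151.04955479]
 [618.32732325 -20.03271263]] [[ 0.16572426 -0.04072034]
 [-0.2858799  -0.06845675]
 [ 0.03302843  0.18138949]
 [ 0.0871272  -0.0722124 ]] 2.8369473880848473
25.0
hit True tip [ 2.97522699e-02 -2.33497953e-02  9.80257401e+01] df 4.392326521508605 t 5.025
5.8
```

View pics/a.png

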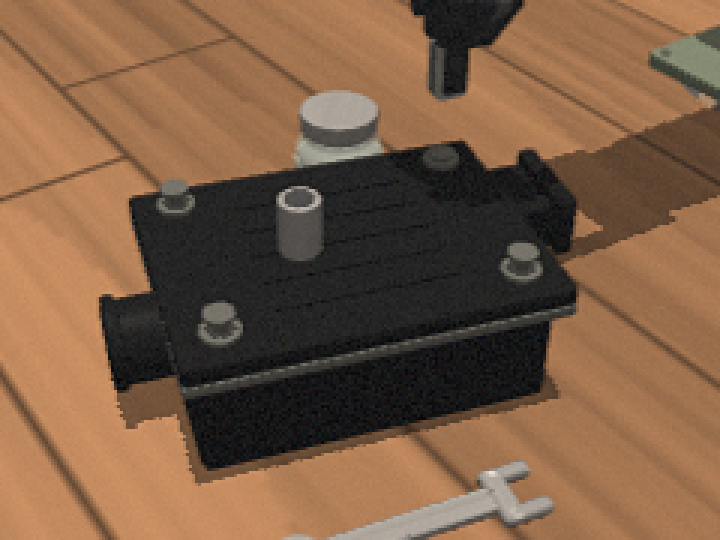

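The first pin (crop 440,157) sits flat on its collar, the other three still stand out, and nothing has moved. I'll push the others, crossing the lid higher to clear the socket.

```bash
python3 - <<'E'
from h import *
F,e,a=pins()
R=sensors.read_state()['eef_rot']; rot=down(np.arctan2(R[1,0],R[0,0])); T=ctrl.tcp_to_tips
for i in(1,2,3):
    x=sensors.read_state()['eef_pos']
    ctrl.move_l([x[0],x[1],185+T],vel=120); ctrl.move_l([*F[i],185+T],rot,vel=150)
    push(F[i],rot)
x=sensors.read_state()['eef_pos']; ctrl.move_l([x[0],x[1],230+T]); 
ctrl.move_ptp([500,-200,280],rot)
for n in("scene","top"):
    p,_=optics.grab_frame(n); c=p[120:300,200:440] if n=="scene" else p[120:300,220:420]
    cv2.imwrite(f"pics/{n}b.png",c[:,:,::-1].repeat(3,0).repeat(3,1))
print(sensors.read_state()['t'])
E
```

```text
hit True tip [-3.75344526e-03 -2.96250241e-02  9.80899137e+01] df 3.635052732501145 t 10.1833
hit True tip [1.93214432e-02 1.20160587e-02 9.80563244e+01] df 3.744018622633554 t 14.9417
hit True tip [ 3.78324669e-02 -8.02340543e-03  9.81100375e+01] df 4.131802273768282 t 19.975
22.375
```

View pics/sceneb.png

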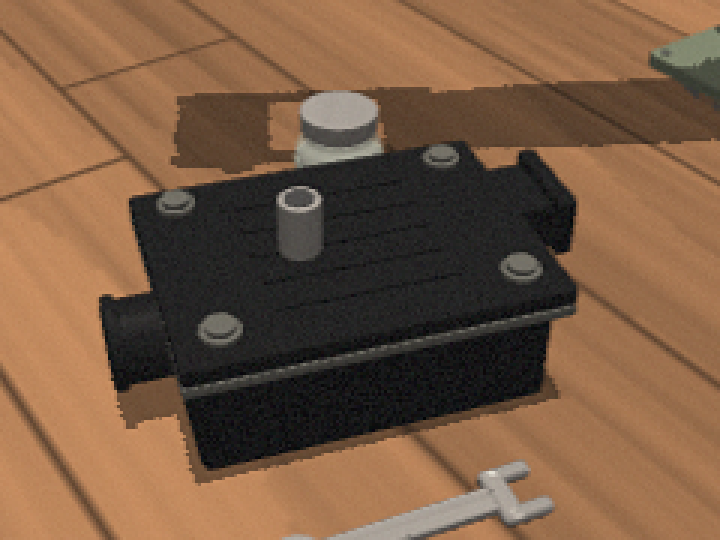

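View pics/topb.png

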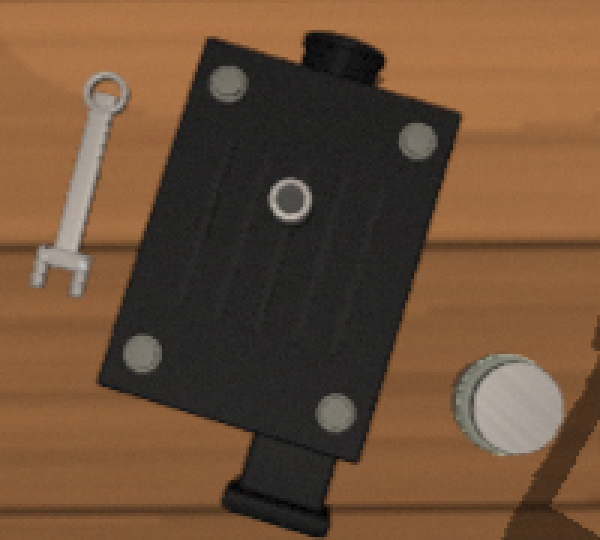

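All four heads lie flat on their collars: crop (440,157), (176,202), (521,267) and (220,327). Each push ended on a hard stop at 98.0–98.1 mm. The box, socket, jar and wrench have not moved.

```bash
python3 -c "
from plant import ctrl
print(ctrl.finish_job())"
```

```text
the job is handed in; nothing more can be done
None
```

All four rivet pins were pushed fully in, in the order asked, with the box, socket, jar and wrench left where they were, and the job was handed in at about 22 s.

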